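# Drive the seized pivot pin out of a scooter footrest bracket

### The job

The pivot pin of the scooter footrest clamped in the vice has seized: take the drift punch from the wooden block, feel for the bore in the upper ear with its tip, and press the pin slowly down until it has gone right out of the lower ear and stands on the desk inside the pipe. The cast bracket is brittle, so never bear on it or on the pin with more than 40 N. Then stand the punch upright again, fully down, in the hole it came from, and leave everything else on the desk where it is.

Things in the scene. Friction and masses are not known exactly. Their poses are not given: they have to be found in the camera images.
- punch: Steel drift (pin) punch, 140 mm long, 120 g, hanging upright by its shoulder in a hole of the tool block. Origin half-way along it on its axis, z to its top. Dark hexagonal body, 14 mm across flats (two flats face its x), from 20 mm below the origin (the shoulder) to 70 mm above it, red near the top; below it a bright flat-ended 7 mm drift, 50 mm long: tip 70 mm below the origin. Take it by the body.
- tool_block: Fixed wooden block, 60 (x) by 200 (y) by 62 mm high, origin under its centre. Three holes, 11 mm wide (1 mm chamfer), 56 mm deep, on its top's centre line at y = -65, 0 and 65 mm; punch, chisel and screwdriver hang in them in any order, none over 155 mm above the desk.
- vice: Green bench vice bolted to the desk, origin under the middle of its jaws. Screw along its x (handle out to -x 145 mm, 116 mm high), jaws along its y: 80 mm long, tops 116 mm above the desk, shut on the 5 mm plate of a cast alloy scooter-footrest bracket that lies in the plane x = 0. The clevis of the bracket sticks out past the jaws on the +y side; its plate (113 mm high) ends 50 mm short of the bore.
- clevis_place (a point): Point of the vice frame, 80 mm from its origin along +y, level with the upper ear's flat rigid top, 76 mm above the desk. The upright 11 mm bore (0.5 mm chamfer) is on the vice's x = 0 plane, but the bracket was clamped by eye: its axis is 0 to 36 mm out from here along +y; not measured, find it by feel (or sight). The flat, 30 mm wide, runs from 40 mm before the bore to 27 mm past it.
- pipe_place (a point): Same point at the lower ear's underside, 45 mm above the desk. Between the two 8 mm ears is the footrest's tongue (bore 12.5 mm). Under the lower ear, in line with the bore, stands a steel pipe 45 mm high, 19 mm inside, on the desk. The black footrest, 33 mm thick, runs on along +y to 126 mm past the bore, its end on a wooden prop; its top is 1 mm above the ear.
- pivot_pin (a joint): How far the rust-brown 10 mm pin is driven down: depth (m) of its flat top end below the upper ear's top face. Starts at 0.004 to 0.010, where the punch tip first meets it; at 0.031 its top leaves the lower ear; at 0.036 its head lands on the desk in the pipe and it stops hard. Stiff all the way: about 12 N at a crawl plus 2.5 N per 10 mm/s of speed; it stays where it is left.
- chisel: Blue cold chisel, 14 mm thick, in another hole of the block, its origin at the block's top. Not needed.
- screwdriver: Screwdriver with a yellow handle 28 mm thick, in another hole of the block, its origin at the block's top. Not needed.
- bowl: White ceramic bowl, 110 mm wide, 42 mm high, with a washer and clip in it; origin under its centre.
- trowel: Blue plastic garden trowel, 300 mm long, lying flat, 31 mm high; origin on the desk under its neck.
- pots: Two terracotta pots, one in the other, 130 mm wide, 154 mm high; origin under their centre.
- spray_bottle: White plastic spray bottle, 82 mm wide, 213 mm high; origin under its centre.
- oil_can: Red oil can, 72 mm wide, 160 mm high with its spout; origin under its centre.
Things that resemble listed ones, but are neither listed nor needed, are in the scene too. What is shaped like the punch but green or yellow is not meant.

How it is judged:
On the way, in this order (a step that is already met when the one before it is completed fails the run):
1. the punch is lifted out of the tool block (height (world z) of punch above 0.14 m), for 0.1 s.
2. the pin is driven clear of the lower ear (value of joint pivot_pin above 0.0335 m), for 0.2 s.
At the end, for the whole second after the job is handed in: the pin is driven out of the lower ear (at least 33.5 of the 36 mm), and the punch is at rest, upright (within 0.12 rad), fully down in the hole it came from (its middle within 10 mm of its start) (value of joint pivot_pin above 0.0335 m and distance of punch from where it was at the start of the episode below 0.01 m and angle between punch's own z axis and vertical below 0.12 rad and linear speed of punch below 0.02 m/s); the robot touches nothing.
It fails at once if the punch bears on the bracket, the pin or the vice with over 40 N (contact force between punch and vice above 40 N).
It fails at once if another thing on the desk is moved by more than 25 mm: the cold chisel, the screwdriver, the bowl, the trowel, the clay pots, the spray bottle, the oil can (distance of any of chisel, screwdriver, bowl, trowel, pots, spray_bottle, oil_can from where it was at the start of the episode above 0.025 m).
It also fails if it takes over 69 s, if anything falls off the work surface, if the arm or the gripper's body presses on something with over 40 N, if the wrist force passes 120 N, or if a joint passes its speed limit or range.

### The arm

A 6-joint arm with a two-finger parallel gripper is mounted at the origin on the work surface. World frame = base frame: x ahead of the robot, y to its left, z up, the work surface at z = 0. Lengths are in m, angles in rad, forces in N, time in s.
With the tool pointing down it reaches from about 0.35 to 0.775 m from the base axis. Payload 5.5 kg.
Tool frame: the origin (TCP) lies between the finger pads; the fingertips stand 17 mm ahead of it and the grasp point (between the pads) lies 2 mm behind it (env.finger_overhang is the distance from the TCP to the fingertips, in m); z points along the fingers, y is the line along which they close (so a half turn about z gives the same grasp; the last joint's range is limited). The gripper opens to 85 mm and grips with 20 to 120 N. Pads are 22 mm wide; open, the fingers measure 114 mm over their backs; the gripper's body (76 mm by 85 mm) begins 54 mm behind the grasp point. The pads swing forward as they close: fully open they stand 13 mm farther back than shut.
Start: joints at [1.026, 0.313, 0.046, 1.304, 0, 1.431], TCP at [0.226, 0.529, 0.248] pointing down, gripper open.
Joint ranges: [-2.76, 2.76], [-0.86, 1.69], [-1.03, 1.26], [-2.2, 2.34], [-1.47, 1.5], [-3.14, 3.14]. Speed limits (rad/s): [2.57, 2.57, 3.14, 3.14, 3.14, 3.14].

### API

Orientations are given as a unit quaternion [w, x, y, z].
In Python, from workcell import env gives the robot as it stands. The module is installed in compiled form; this text tells all that it offers.
- The arm moves only by the shell command python3 -m pendant 'ROWS' [FORCE]. ROWS is JSON, a list of rows, each a list of 5 numbers: the gripper's target within -1 to 1 (fully open at 1, half-way at 0, shut at -1), then the shift along the tool's x, y, z in m, then the turn about the tool's z in rad. A call has 1 to 8 rows; each row shifts and turns the commanded pose from where the row before left it, along the tool's axes as they then stand; what a row does not reach is not made up. A row lasts 1/8 s, in which the tool goes at most 62.5 mm and 10.7 degrees, less where a joint would pass 70% of its speed; a pose out of reach is approached as far as the arm can. A call with a gripper value outside its range is refused whole. The fingers move at their own pace and stop on an object; FORCE is the grip in N (left out, the last holds). Time passes only in rows, so rows that do not move let the fingers close. It gives the time, the measured TCP pose, the force, the opening and the grip force at its end, in the units of the state.
- env.get_state(): the state, without advancing time (a new reading comes with each control period).
- env.read_camera(name): name is "side" or "top" or "wrist"; returns the picture (420x560x3 uint8, red, green, blue); there is no depth.
- env.calibration(name): a dict with "K" (3x3 intrinsics, pixels), "distortion" ([k1, k2, p1, p2, k3] as OpenCV has them; the pictures are not rectified), "T" (4x4, takes a point from camera to world coordinates); the wrist camera has in their place "tool_from_camera" (4x4, takes a point from camera to tool coordinates, whose origin is the TCP and whose axes are the flange's). Camera axes: x right, y down, z forward; pixel columns grow to the right and rows downward; lengths in m; the calibration is good to about 2 mm. A picture is of the moment at which its call begins: read the wrist's pose just before it. calibration takes no time and is no camera call.
- env.hand_in(): hands the job in; it is judged then, once.
Trained networks look in the newest picture that a camera, given by its name, has taken for a name from the list of things; names that differ only in an ending like _2 or _b are one class to them, and where a whole thing is asked for, a point or a joint stands for the part that bears it (a point fixed in the world has none). Each returns a list of dicts, best first, with "score" (0 to 1); they miss things now and then, are a little off and sometimes report something else, mostly with a low value. They report only what shows in the picture. A call takes as long as a camera call. They do not tell look-alikes from the thing itself.
- env.recognise(camera, label): "centre" ([column, row] in pixels, amid what is visible of it).
The state is a dict: "clock": time; "joint_pos": joint angles; "qvel": joint speeds; "tau": joint torques, N m; "tcp_pos": TCP position; "orientation": TCP orientation; "wrist_force": force on the tool from outside, world axes, zero at the start; "ft_torque": the same for the moment, N m; "finger_gap": finger opening in m; "grip_force": force on a finger pad.
Only numpy, scipy, OpenCV 4.12 (cv2) and the standard library are available. Lean on these libraries where they do the work, as an engineer would, in place of code of your own. Each camera call takes 0.05 s, during which the arm holds its last target. There are 200 camera calls.

## Working session

There is one attempt and no reset: what is moved stays moved. The work goes in short steps, Python scripts to look and compute and a shell command to move; the robot and the scene stay as the last step left them, time stands still between calls to the robot, and variables do not carry over. Pictures are saved under pics/ and viewed, at most 10 in all, crops included, and the job is handed in when it is done.

```bash
mkdir -p pics; python3 - <<'E'
from workcell import env
import cv2,json
print(env.get_state())
for c in("top","side"):
    im=env.read_camera(c); cv2.imwrite(f"pics/{c}0.png",im[:,:,::-1])
    k=env.calibration(c); print(c,k["K"],k["distortion"],k["T"])
    for l in("punch","tool_block","vice","chisel","screwdriver"):
        print(l,[(d["score"],d["centre"]) for d in env.recognise(c,l)][:4])
E
```

```text
{'clock': 0.0, 'joint_pos': array([1.02640391e+00, 3.14029543e-01, 4.49661734e-02, 1.30359072e+00,
       8.61533415e-06, 1.43117812e+00]), 'qvel': array([ 0.00082049, -0.00055304,  0.00012469,  0.00081829, -0.00078129,
        0.00096137]), 'tau': array([ 6.92032027e-04, -4.80628037e+01,  2.98531508e+01,  1.91328867e-02,
       -8.45671752e-05, -8.37419435e-06]), 'tcp_pos': array([0.22620572, 0.52811193, 0.24738702]), 'orientation': array([-3.15583125e-04,  2.01008198e-01,  9.79589119e-01, -8.73638354e-04]), 'wrist_force': array([-0.3118008 ,  0.39886639, -0.93461763]), 'ft_torque': array([-0.04525081,  0.04156046,  0.00447026]), 'grip_force': 0.0, 'finger_gap': 0.08511114510614999}
top [[443.73589977   0.         282.42828674]
 [  0.         443.73589977 200.81171867]
 [  0.           0.           1.        ]] [-0.09292904  0.          0.          0.          0.        ] [[ 8.61987076e-03 -9.89319437e-01  1.45508592e-01  4.29503540e-01]
 [-9.99950392e-01 -9.25432741e-03 -3.68392565e-03 -7.20781303e-04]
 [ 4.99116339e-03 -1.45469618e-01 -9.89350129e-01  1.45304550e+00]
 [ 0.00000000
[... 211 characters left out ...]
.5, 215.6])]
chisel [(0.74, [283.2, 213.0]), (0.2, [412.0, 186.5])]
screwdriver [(0.47, [374.0, 233.6])]
side [[390.43078234   0.         275.81991392]
 [  0.         390.43078234 209.08066045]
 [  0.           0.           1.        ]] [0.025549 0.       0.       0.       0.      ] [[ 0.98046465 -0.13733822  0.14080942  0.44843137]
 [-0.19666517 -0.697032    0.68954274 -0.70645421]
 [ 0.0034481  -0.70376459 -0.71042488  0.79195731]
 [ 0.          0.          0.          1.        ]]
punch [(0.83, [301.6, 369.6]), (0.81, [309.8, 299.6]), (0.8, [284.0, 322.5])]
tool_block [(0.85, [271.2, 323.0])]
vice [(0.88, [270.8, 220.0])]
chisel [(0.5, [251.8, 269.5])]
screwdriver [(0.91, [264.9, 292.6])]
```

View pics/top0.png

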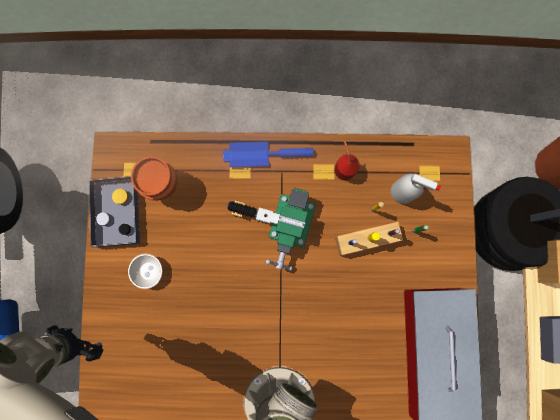

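View pics/side0.png

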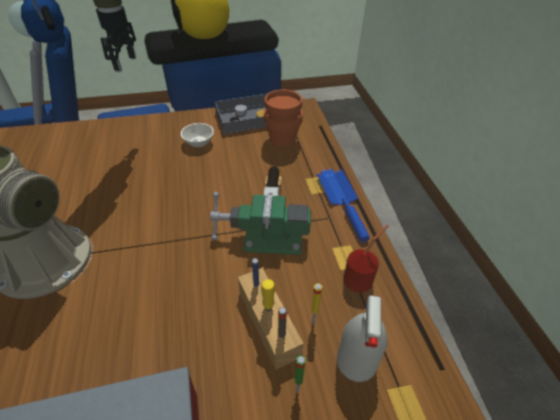

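Top view: the block is at about (370,238), with blue chisel (352,243), yellow screwdriver (375,238) and a dark/red tool (396,232). Two look-alikes stand off the block: yellow (377,207) and green (420,229). In the side view the same tools are at (255,270), (268,292) and (282,322), and the look-alikes at (317,300) and (300,372). The dark/red one in the block fits the punch, so I'll confirm it in an enlarged crop.

```bash
python3 - <<'E'
import cv2,numpy as np
t=cv2.imread("pics/top0.png");s=cv2.imread("pics/side0.png")
r=lambda a,x,y,w,h:cv2.resize(a[y:y+h,x:x+w],(400,300),interpolation=cv2.INTER_CUBIC)
# scale 4: 100x75
o=np.vstack([np.hstack([r(t,335,195,100,75),r(t,220,180,100,75)]),np.hstack([r(s,235,285,100,75),r(s,230,165,100,75)])])
cv2.imwrite("pics/crop.png",o)
E
```

```text
(no output)
```

View pics/crop.png

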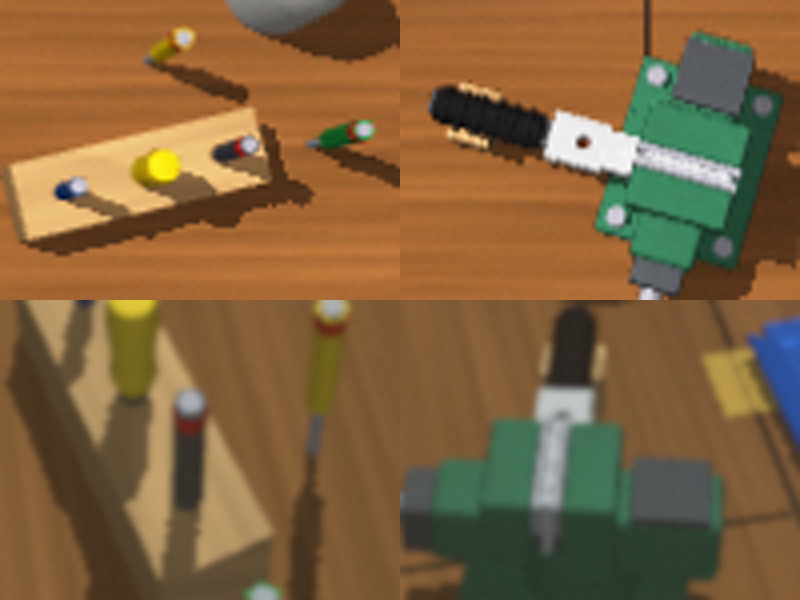

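The crop confirms it. The dark body with a red band and bright top in the block is the punch: top end at top-view (397,231) and side-view (282,311). The bore shows dark in the white ear at top-view (266,215). Next I triangulate both.

```bash
cat >h.py <<'E'
from workcell import env
import numpy as np,cv2
def ray(cam,p,T=None):
    k=env.calibration(cam); T=k["T"] if T is None else T
    u=cv2.undistortPoints(np.array([[p]],float),np.array(k["K"]),np.array(k["distortion"]))[0,0]
    T=np.array(T);d=T[:3,:3]@[u[0],u[1],1];return T[:3,3],d/np.linalg.norm(d)
def plane(r,z): o,d=r;return o+d*(z-o[2])/d[2]
def tri(*rs):
    A=sum(np.eye(3)-np.outer(d,d) for o,d in rs);b=sum((np.eye(3)-np.outer(d,d))@o for o,d in rs)
    x=np.linalg.solve(A,b);return x,[np.linalg.norm((np.eye(3)-np.outer(d,d))@(x-o)) for o,d in rs]
E
python3 - <<'E'
from h import *
np.set_printoptions(precision=4,suppress=True)
c=lambda x,y,ox,oy:((x+.5)/4-.5+ox,(y+.5)/4-.5+oy)
T=lambda x,y:ray("top",c(x,y,335,195));V=lambda x,y:ray("top",c(x-400,y,220,180))
S=lambda x,y:ray("side",c(x,y-300,235,285));SV=lambda x,y:ray("side",c(x-400,y-300,230,165))
print("punch top",tri(T(250,145),S(190,403)),plane(T(250,145),.152),plane(S(190,403),.152))
print("base",tri(T(219,155),S(187,508)),plane(T(219,155),.062),plane(S(187,508),.062))
print("chisel base",plane(T(62,195),.062),"sd",plane(T(140,180),.062))
print("block corners",[plane(T(*p),.062) for p in((8,165),(255,108),(272,182),(20,240))])
b=plane(V(583,142),.076);print("bore",b)
a=plane(V(738,177),.113);e=plane(V(640,152),.113);print("plate",a,e)
f=plane(V(440,104),.077);print("foot end",f, "dir", (f-b)/np.linalg.norm(f-b),(e-a)/np.linalg.norm(e-a), np.linalg.norm(f-b))
print("ear corners",[plane(V(*p),.076) for p in((560,110),(548,158))])
print("ear near corners",tri(V(560,110),SV(594,388)),tri(V(548,158),SV(540,388)))
ks=env.calibration("wrist");print(ks)
E
```

```text
punch top (array([ 0.5344, -0.345 ,  0.1542]), [np.float64(0.0004675357617509402), np.float64(0.00046753576175120263)]) [ 0.5342 -0.3456  0.152 ] [ 0.5352 -0.3438  0.152 ]
base (array([ 0.5342, -0.3461,  0.0554]), [np.float64(0.0004033174384076208), np.float64(0.0004033174384077201)]) [ 0.5333 -0.3444  0.062 ] [ 0.5339 -0.3494  0.062 ]
chisel base [ 0.5012 -0.2194  0.062 ] sd [ 0.5133 -0.2812  0.062 ]
block corners [array([ 0.5244, -0.177 ,  0.062 ]), array([ 0.5708, -0.3742,  0.062 ]), array([ 0.5122, -0.3863,  0.062 ]), array([ 0.4658, -0.186 ,  0.062 ])]
bore [0.5864 0.047  0.076 ]
plate [ 0.5565 -0.0721  0.113 ] [0.5749 0.0024 0.113 ]
foot end [0.6151 0.1594 0.077 ] dir [0.2477 0.9688 0.0086] [0.2397 0.9708 0.    ] 0.11600204628802957
ear corners [array([0.6114, 0.0654, 0.076 ]), array([0.5736, 0.0741, 0.076 ])]
ear near corners (array([0.6113, 0.065 , 0.0825]), [np.float64(0.0007478896769911054), np.float64(0.0007478896769910762)]) (array([0.5747, 0.0737, 0.0809]), [np.float64(0.0016691722698972877), np.float64(0.001669172269897373)])
{'K': array([[336.0467,   0.    , 283.0896],
       [  0.    , 336.0467, 210.3453],
       [  0.    ,   0.    ,   1.    ]]), 'distortion': array([0.0187, 0.    , 0.    , 0.    , 0.    ]), 'tool_from_camera': array([[-0.0003, -0.9594, -0.2822,  0.072 ],
       [ 1.    , -0.0002, -0.0005,  0.0005],
       [ 0.0004, -0.2822,  0.9594, -0.1247],
       [ 0.    ,  0.    ,  0.    ,  1.    ]])}
```

Punch top is at about (0.534,-0.345,0.153), which agrees with the 0.152 expected. The bore is near (0.586,0.047). First I turn the tool across the block, then go above the punch.

```bash
python3 -m pendant '[[0,0,0,0,0.18],[0,0,0,0,0.18],[0,0,0,0,0.18],[0,0,0,0,0.18],[0,0,0,0,0.18],[0,0,0,0,0.035]]' 60 | tail -3
python3 -m pendant '[[0,-0.0575,0.0063,0,0],[0,-0.0575,0.0063,0,0],[0,-0.0575,0.0063,0,0],[0,-0.0575,0.0063,0,0],[0,-0.0575,0.0063,0,0],[0,-0.0575,0.0063,0,0],[0,-0.0575,0.0063,0,0],[0,-0.0575,0.0063,0,0]]' | tail -3
python3 -m pendant '[[0,-0.0575,0.0063,0,0],[0,-0.0575,0.0063,0,0],[0,-0.0575,0.0063,0,0],[0,-0.0575,0.0063,0,0],[0,-0.0575,0.0063,0,0],[0,-0.0575,0.0063,0,0],[0,-0.05,0.0063,0,0],[0,0,0,0,0]]' | tail -3
python3 - <<'E'
from h import *
s=env.get_state();print(s["clock"],s["tcp_pos"],s["orientation"],s["finger_gap"])
im=env.read_camera("wrist");cv2.imwrite("pics/w1.png",im[:,:,::-1])
E
```

```text
wrist_force: [-0.1, -0.4, 1.0]
finger_gap: 0.0427
grip_force: 0.0
wrist_force: [1.0, 0.5, -0.2]
finger_gap: 0.0422
grip_force: 0.0
wrist_force: [0.3, 0.0, -0.4]
finger_gap: 0.0426
grip_force: 0.0
3.35 [ 0.51483027 -0.28553719  0.24704572] [-4.65267630e-05  6.21496390e-01  7.83417013e-01 -1.39136705e-04] 0.042555129319548086
```

View pics/w1.png

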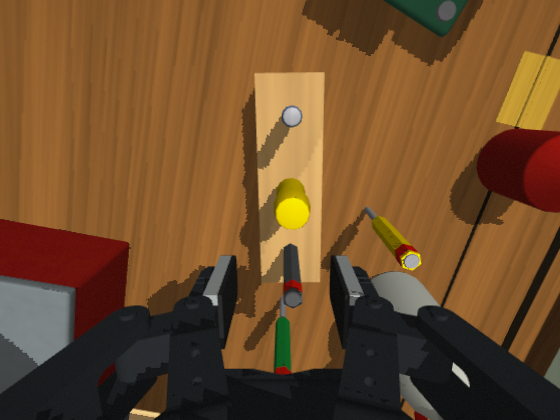

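The wrist view shows the punch's top end at (293,298) and its base at (291,247). The green look-alike is at (283,340), the yellow one at (412,260), and the spray bottle at (410,330). I work out the refined position and the clearances.

```bash
cat >>h.py <<'E'
from scipy.spatial.transform import Rotation as R
def wT(pos,q):
    M=np.eye(4);M[:3,:3]=R.from_quat(np.roll(q,-1)).as_matrix();M[:3,3]=pos
    return M@env.calibration("wrist")["tool_from_camera"]
E
python3 - <<'E'
from h import *
np.set_printoptions(precision=4,suppress=True)
p=np.array([.51483,-.28554,.24705]);q=np.array([-4.65e-5,.621496,.783417,-1.39e-4])
W=wT(p,q);w=lambda *a:ray("wrist",a,W)
t=(397.1,230.9);s=(282.1,310.4)
print("top",tri(w(293,297.5),ray("top",t),ray("side",s)),plane(w(293,297.5),.152))
print("base",plane(w(291,246),.062))
print("bottle",[plane(ray("top",(400,190)),z) for z in(.1,.15)],tri(ray("top",(436,185)),ray("side",(373,340))))
print("green top",tri(w(283,372),ray("top",(425.5,227)),ray("side",(300,360))))
print("yellow top",tri(w(412,262),ray("top",(380.5,204.5)),ray("side",(317,287))))
Rm=R.from_quat(np.roll(q,-1)).as_matrix();print(Rm)
d=np.array([.534,-.345,.11])-p;print("tool delta",Rm.T@d)
E
```

```text
top (array([ 0.535 , -0.3439,  0.1511]), [np.float64(0.0016200946149220463), np.float64(0.0019914323113140687), np.float64(0.0005395446374458786)]) [ 0.5354 -0.3417  0.152 ]
base [ 0.5351 -0.3381  0.062 ]
bottle [array([ 0.666 , -0.3721,  0.1   ]), array([ 0.6573, -0.3583,  0.15  ])] (array([ 0.6624, -0.4509,  0.2001]), [np.float64(0.002089290320634014), np.float64(0.0020892903206340165)])
green top (array([ 0.5483, -0.433 ,  0.1296]), [np.float64(0.0041506186645296796), np.float64(0.00567053530159337), np.float64(0.0024599230095467073)])
yellow top (array([ 0.6152, -0.2997,  0.1404]), [np.float64(0.002001769518024538), np.float64(0.0012061793049012036), np.float64(0.00087102144752792)])
[[-0.2275  0.9738 -0.0002]
 [ 0.9738  0.2275 -0.0002]
 [-0.0001 -0.0003 -1.    ]]
tool delta [-0.0622  0.0052  0.1371]
```

```bash
python3 -m pendant '[[0,-0.03,0.0033,0,0],[0,-0.031,0.0032,0,0],[0,0,0,0.045,0],[0,0,0,0.045,0],[0,0,0,0.049,0],[0,0,0,0,0],[0,0,0,0,0]]' 
python3 - <<'E'
from h import *
s=env.get_state();print(s["clock"],s["tcp_pos"],s["orientation"],s["finger_gap"])
im=env.read_camera("wrist");cv2.imwrite("pics/w2.png",im[:,:,::-1])
E
```

```text
clock: 4.28
tcp_pos: [0.5353, -0.3397, 0.1114]
orientation: [0.001, 0.62, 0.784, 0.0]
wrist_force: [1.2, -0.3, 0.5]
finger_gap: 0.0424
grip_force: 0.0
4.275 [ 0.53528672 -0.33969945  0.11137816] [9.58121534e-04 6.20320152e-01 7.84348128e-01 7.64309947e-05] 0.04244817267641826
```

View pics/w2.png

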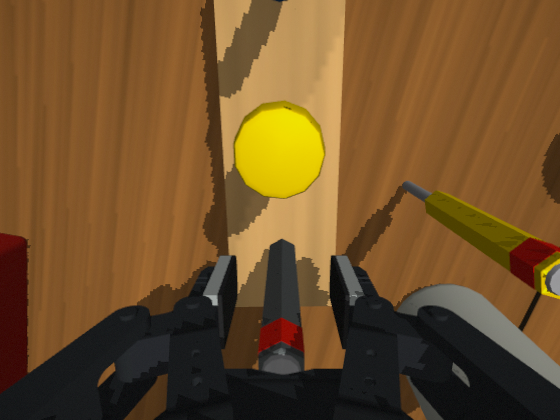

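The wrist view shows the punch between the pads, with its base at (282,243), its top end at (281,358), and flats facing the pads. I'll check the remaining offset before closing.

```bash
python3 - <<'E'
from h import *
np.set_printoptions(precision=4,suppress=True)
p=np.array([.53529,-.33970,.11138]);q=np.array([9.58e-4,.62032,.784348,7.6e-5])
W=wT(p,q);w=lambda *a:ray("wrist",a,W)
Rm=R.from_quat(np.roll(q,-1)).as_matrix()
for px,z in(((281,358),.152),((282,243),.062)):
    x=plane(w(*px),z);print(x,Rm.T@(x-p))
E
```

```text
[ 0.5343 -0.3382  0.152 ] [ 0.0016 -0.0006 -0.0406]
[ 0.5343 -0.3378  0.062 ] [ 0.0021 -0.0006  0.0494]
```

```bash
python3 -m pendant '[[0,-0.004,0,0.001,0],[0,0,0,0,0],[-1,0,0,0,0],[-1,0,0,0,0],[-1,0,0,0,0],[-1,0,0,0,0],[-1,0,0,0,0]]' 80
```

```text
clock: 5.2
tcp_pos: [0.5356, -0.344, 0.1087]
orientation: [0.0, 0.621, 0.784, 0.0]
wrist_force: [-0.8, 0.2, 5.5]
finger_gap: 0.0128
grip_force: 77.9
```

```bash
python3 -m pendant '[[-1,0,0,-0.01,0],[-1,0,0,-0.03,0],[-1,0,0,-0.045,0],[-1,0,0,-0.045,0],[-1,0,0,-0.04,0],[-1,0,0,0,0]]'
python3 -m pendant '[[-1,0.046,0.0173,0,0],[-1,0.046,0.0173,0,0],[-1,0.046,0.0173,0,0],[-1,0.046,0.0173,0,0],[-1,0.046,0.0173,0,0],[-1,0.046,0.0173,0,0],[-1,0.046,0.0173,0,0],[-1,0.046,0.0173,0,0]]'
python3 -m pendant '[[-1,0,0,0.03,0],[-1,0,0,0.03,0],[-1,0,0,0.015,0],[-1,0,0,0,0]]'
python3 - <<'E'
from h import *
s=env.get_state();print(s["clock"],s["tcp_pos"],s["orientation"],s["finger_gap"])
im=env.read_camera("wrist");cv2.imwrite("pics/w3.png",cv2.resize(im[:,:,::-1][150:400,130:450],(800,625-25),interpolation=cv2.INTER_CUBIC))
np.save("w3.npy",im)
E
```

```text
clock: 5.95
tcp_pos: [0.5366, -0.3448, 0.2824]
orientation: [0.003, 0.621, 0.784, -0.0]
wrist_force: [-0.4, -0.0, 0.1]
finger_gap: 0.0129
grip_force: 78.2
clock: 6.95
tcp_pos: [0.5852, 0.0477, 0.2768]
orientation: [-0.001, 0.621, 0.784, -0.001]
wrist_force: [0.3, 0.6, -1.2]
finger_gap: 0.0132
grip_force: 78.2
clock: 7.45
tcp_pos: [0.5848, 0.0459, 0.2016]
orientation: [-0.002, 0.621, 0.784, -0.001]
wrist_force: [-0.2, -0.1, -1.5]
finger_gap: 0.0128
grip_force: 78.3
7.45 [0.58476086 0.04594146 0.20160209] [-0.00152002  0.62100519  0.78380435 -0.00099043] 0.012761293604397777
```

View pics/w3.png

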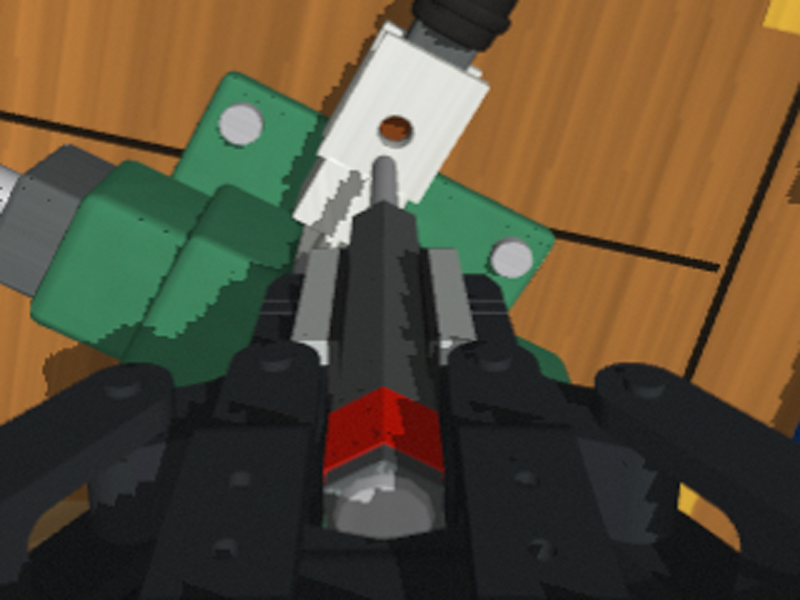

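The crop shows the white ear with the bore centred at (395,132), i.e. image (288,205). The drift tip's near edge is at (385,156), i.e. image (284,215), so the tip still hangs above the ear. I work out the offset between tip and bore.

```bash
python3 - <<'E'
from h import *
np.set_printoptions(precision=4,suppress=True)
p=np.array([.58476,.04594,.20160]);q=np.array([-.00152,.621005,.783804,-.00099])
W=wT(p,q);w=lambda *a:ray("wrist",a,W)
Rm=R.from_quat(np.roll(q,-1)).as_matrix()
b=plane(w(288,204.8),.076);print("bore",b,Rm.T@(b-p))
x=tri(w(288,204.8),ray("top",(265.4,215.1)));print("bore tri",x)
t=plane(w(283.9,214.7),p[2]-.0967);print("tip +x edge",t,Rm.T@(t-p))
for z in(.0767,.0967-.050): # shoulder check
    t=plane(w(130+384*.4,150+203*.4167),p[2]-z);print("shoulder vertex",z,Rm.T@(t-p))
E
```

```text
bore [0.5873 0.0499 0.076 ] [0.0031 0.0038 0.1256]
bore tri (array([0.5878, 0.0472, 0.066 ]), [np.float64(0.00022642243616757555), np.float64(0.00022642243616753923)])
tip +x edge [0.5841 0.05   0.1049] [0.004  0.0006 0.0967]
shoulder vertex 0.0767 [-0.0031  0.0003  0.0767]
shoulder vertex 0.04669999999999999 [0.0081 0.0003 0.0467]
```

```bash
python3 -m pendant '[[-1,0.0026,0.0032,0,0],[-1,0,0,0.01,0],[-1,0,0,0.01,0],[-1,0,0,0,0],[-1,0,0,0,0]]'
python3 - <<'E'
from h import *
s=env.get_state();print(s["clock"],s["tcp_pos"],s["orientation"],s["wrist_force"])
im=env.read_camera("wrist")
cv2.imwrite("pics/w4.png",cv2.resize(im[:,:,::-1][180:255,235:335],(800,600),interpolation=cv2.INTER_CUBIC))
E
```

```text
clock: 8.12
tcp_pos: [0.5883, 0.0493, 0.1832]
orientation: [-0.0, 0.621, 0.784, -0.0]
wrist_force: [-0.6, 0.6, -0.9]
finger_gap: 0.0131
grip_force: 78.3
8.125 [0.58831006 0.04926774 0.18318593] [-1.35064697e-04  6.20922872e-01  7.83871650e-01 -6.91748282e-05] [-0.55616926  0.5504322  -0.93582857]
```

View pics/w4.png

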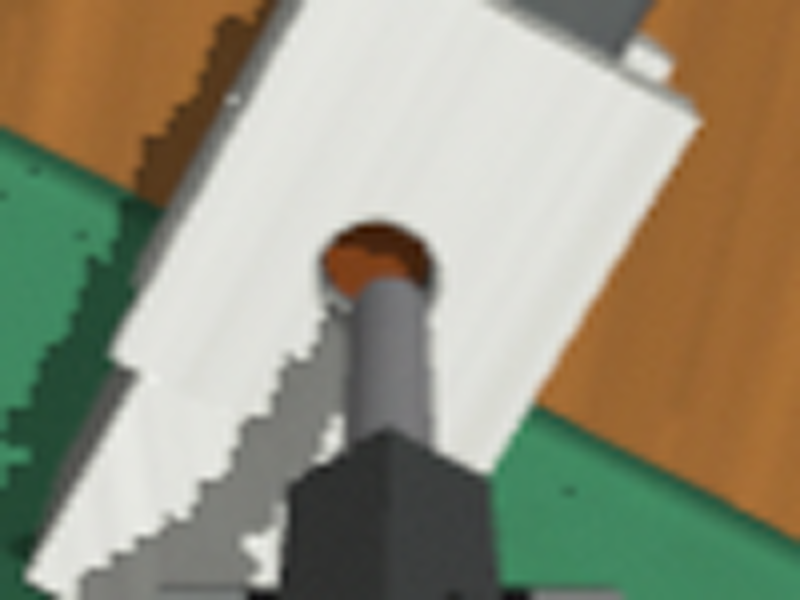

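The bore is centred at about (378,273) in the crop, i.e. image (282,214). The tip's +x edge is at (390,278), i.e. (283,214).

```bash
python3 - <<'E'
from h import *
np.set_printoptions(precision=4,suppress=True)
s=env.get_state();p=s["tcp_pos"];q=s["orientation"]
W=wT(p,q);Rm=R.from_quat(np.roll(q,-1)).as_matrix()
def f(c,r,z): return Rm.T@(plane(ray("wrist",(235+c/8-.5,180+r/8-.5),W),z)-p)
print("bore",f(378,273,.076),"L,R",f(320,270,.076),f(437,270,.076),"top",f(378,220,.076))
tz=p[2]-.0967
print("tip",f(390,278,tz),f(348,290,tz),f(433,290,tz))
E
```

```text
bore [ 0.0015 -0.001   0.1074] L,R [ 0.0018 -0.0062  0.1074] [0.0018 0.0044 0.1074] top [ 0.0065 -0.0009  0.1074]
tip [0.0043 0.0001 0.0967] [ 0.0032 -0.0035  0.0967] [0.0032 0.0038 0.0967]
```

```bash
python3 -m pendant '[[-1,0.0003,-0.001,0,0],[-1,0,0,0.004,0],[-1,0,0,0.004,0],[-1,0,0,0,0],[-1,0,0,0,0]]'
python3 -m pendant '[[-1,0,0,0.0004,0],[-1,0,0,0.0004,0],[-1,0,0,0.0004,0],[-1,0,0,0.0004,0],[-1,0,0,0.0004,0],[-1,0,0,0.0004,0],[-1,0,0,0,0]]'
```

```text
clock: 8.8
tcp_pos: [0.5873, 0.0494, 0.1752]
orientation: [-0.0, 0.621, 0.784, -0.0]
wrist_force: [-0.5, 0.0, -1.2]
finger_gap: 0.0129
grip_force: 78.3
clock: 9.68
tcp_pos: [0.5874, 0.0494, 0.1729]
orientation: [-0.0, 0.621, 0.784, 0.0]
wrist_force: [-0.2, 0.7, -1.1]
finger_gap: 0.0128
grip_force: 78.3
```

```bash
python3 -m pendant '[[-1,0,0,0.0004,0],[-1,0,0,0.0004,0],[-1,0,0,0.0004,0],[-1,0,0,0.0004,0],[-1,0,0,0,0]]'
```

```text
clock: 10.3
tcp_pos: [0.5874, 0.0494, 0.1712]
orientation: [-0.0, 0.621, 0.784, 0.0]
wrist_force: [-0.1, -0.2, -0.7]
finger_gap: 0.0128
grip_force: 78.3
```

```bash
python3 -m pendant '[[-1,0,0,0.0005,0],[-1,0,0,0.0005,0],[-1,0,0,0.0005,0],[-1,0,0,0.0005,0],[-1,0,0,0.0005,0]]'
```

```text
clock: 10.92
tcp_pos: [0.5874, 0.0494, 0.1688]
orientation: [-0.0, 0.621, 0.784, 0.0]
wrist_force: [0.1, 0.0, -0.7]
finger_gap: 0.0126
grip_force: 78.3
```

```bash
python3 -m pendant '[[-1,0,0,0.0006,0],[-1,0,0,0.0006,0],[-1,0,0,0.0006,0],[-1,0,0,0.0006,0],[-1,0,0,0.0006,0]]'; python3 -m pendant '[[-1,0,0,0.0006,0],[-1,0,0,0.0006,0],[-1,0,0,0.0006,0],[-1,0,0,0.0006,0],[-1,0,0,0.0006,0]]'
```

```text
clock: 11.55
tcp_pos: [0.5874, 0.0494, 0.1657]
orientation: [-0.0, 0.621, 0.784, 0.0]
wrist_force: [0.5, -0.0, -1.3]
finger_gap: 0.0126
grip_force: 78.3
clock: 12.18
tcp_pos: [0.5876, 0.0493, 0.1639]
orientation: [0.0, 0.621, 0.784, 0.0]
wrist_force: [-2.3, -1.1, 7.7]
finger_gap: 0.0128
grip_force: 79.4
```

```bash
python3 -m pendant '[[-1,0,0,0.0006,0],[-1,0,0,0.0006,0],[-1,0,0,0.0006,0],[-1,0,0,0.0008,0]]' 110; python3 -m pendant '[[-1,0,0,0.0008,0],[-1,0,0,0.0008,0],[-1,0,0,0.0008,0],[-1,0,0,0.0008,0]]'
```

```text
clock: 12.68
tcp_pos: [0.5876, 0.0493, 0.1624]
orientation: [0.001, 0.621, 0.784, 0.001]
wrist_force: [-4.4, -0.1, 12.0]
finger_gap: 0.0122
grip_force: 107.2
clock: 13.18
tcp_pos: [0.5876, 0.0493, 0.1592]
orientation: [0.001, 0.621, 0.784, 0.001]
wrist_force: [-3.9, -0.2, 11.9]
finger_gap: 0.012
grip_force: 107.2
```

```bash
python3 -m pendant '[[-1,0,0,0.001,0],[-1,0,0,0.001,0],[-1,0,0,0.001,0],[-1,0,0,0.001,0],[-1,0,0,0.001,0],[-1,0,0,0.001,0],[-1,0,0,0.001,0],[-1,0,0,0.001,0]]'; 
```

```text
clock: 14.18
tcp_pos: [0.5877, 0.0493, 0.1513]
orientation: [0.001, 0.621, 0.784, 0.001]
wrist_force: [-4.3, 0.3, 12.9]
finger_gap: 0.0124
grip_force: 107.2
```

```bash
python3 -m pendant '[[-1,0,0,0.001,0],[-1,0,0,0.001,0],[-1,0,0,0.001,0],[-1,0,0,0.001,0],[-1,0,0,0.001,0],[-1,0,0,0.001,0],[-1,0,0,0.001,0],[-1,0,0,0.001,0]]'; 
```

```text
clock: 15.18
tcp_pos: [0.5876, 0.0494, 0.1433]
orientation: [0.001, 0.621, 0.784, 0.001]
wrist_force: [-4.6, 0.3, 13.2]
finger_gap: 0.0124
grip_force: 107.2
```

```bash
python3 -m pendant '[[-1,0,0,0.001,0],[-1,0,0,0.001,0],[-1,0,0,0.0007,0],[-1,0,0,0.0006,0],[-1,0,0,0.0005,0]]'; python3 -m pendant '[[-1,0,0,0.0004,0],[-1,0,0,0.0004,0],[-1,0,0,0.0004,0]]'
```

```text
clock: 15.8
tcp_pos: [0.5876, 0.0494, 0.1393]
orientation: [0.001, 0.621, 0.784, 0.001]
wrist_force: [-4.5, -0.5, 11.7]
finger_gap: 0.0121
grip_force: 107.2
clock: 16.18
tcp_pos: [0.5876, 0.0493, 0.1381]
orientation: [0.001, 0.621, 0.784, 0.001]
wrist_force: [-3.2, -0.2, 11.7]
finger_gap: 0.0125
grip_force: 107.2
```

```bash
python3 -m pendant '[[-1,0,0,0.0004,0],[-1,0,0,0.0004,0],[-1,0,0,0.0004,0]]'
```

```text
clock: 16.55
tcp_pos: [0.5876, 0.0494, 0.1368]
orientation: [0.001, 0.621, 0.784, 0.001]
wrist_force: [-3.6, 0.2, 11.4]
finger_gap: 0.0125
grip_force: 107.2
```

```bash
python3 -m pendant '[[-1,0,0,0.0003,0],[-1,0,0,0.0003,0]]'
```

```text
clock: 16.8
tcp_pos: [0.5877, 0.0494, 0.1365]
orientation: [0.001, 0.621, 0.784, 0.001]
wrist_force: [-4.4, -0.6, 13.7]
finger_gap: 0.0121
grip_force: 107.4
```

```bash
python3 -m pendant '[[-1,0,0,0.0003,0],[-1,0,0,0.0003,0]]'
```

```text
clock: 17.05
tcp_pos: [0.5878, 0.0493, 0.1364]
orientation: [0.001, 0.621, 0.784, 0.001]
wrist_force: [-5.2, -0.7, 17.7]
finger_gap: 0.0121
grip_force: 107.7
```

The stop is felt: force rose from about 12 to 18 N with no more travel, which corresponds to about 36 mm of depth. I withdraw and go back over the block.

```bash
python3 -m pendant '[[-1,0,0,-0.003,0],[-1,0,0,-0.015,0],[-1,0,0,-0.025,0],[-1,0,0,-0.025,0],[-1,0,0,-0.035,0],[-1,0,0,-0.04,0],[-1,0,0,0,0]]'
python3 -m pendant '[[-1,-0.0464,-0.0175,0,0],[-1,-0.0464,-0.0175,0,0],[-1,-0.0464,-0.0175,0,0],[-1,-0.0464,-0.0175,0,0],[-1,-0.0464,-0.0175,0,0],[-1,-0.0464,-0.0175,0,0],[-1,-0.0464,-0.0175,0,0],[-1,-0.0464,-0.0175,0,0]]'
python3 -m pendant '[[-1,0,0,0,0],[-1,0,0,0,0]]'
```

```text
clock: 17.92
tcp_pos: [0.5893, 0.0493, 0.2809]
orientation: [0.003, 0.621, 0.784, 0.002]
wrist_force: [0.9, 0.0, -1.4]
finger_gap: 0.0122
grip_force: 107.3
clock: 18.92
tcp_pos: [0.5354, -0.3454, 0.2755]
orientation: [-0.001, 0.621, 0.784, 0.0]
wrist_force: [0.5, -0.1, -1.6]
finger_gap: 0.0125
grip_force: 107.3
clock: 19.18
tcp_pos: [0.5357, -0.3437, 0.2756]
orientation: [-0.001, 0.621, 0.784, 0.0]
wrist_force: [-0.9, 0.2, -1.8]
finger_gap: 0.0125
grip_force: 107.4
```

```bash
python3 -m pendant '[[-1,0,0,0.035,0],[-1,0,0,0.035,0],[-1,0,0,0.027,0],[-1,0,0,0.01,0],[-1,0,0,0,0],[-1,0,0,0,0]]'
python3 - <<'E'
from h import *
im=env.read_camera("wrist")
cv2.imwrite("pics/w5.png",cv2.resize(im[:,:,::-1][170:275,215:355],(800,600),interpolation=cv2.INTER_CUBIC))
E
```

```text
clock: 19.92
tcp_pos: [0.5369, -0.3441, 0.1711]
orientation: [0.001, 0.621, 0.784, 0.0]
wrist_force: [0.6, -0.4, -0.4]
finger_gap: 0.013
grip_force: 107.4
```

View pics/w5.png

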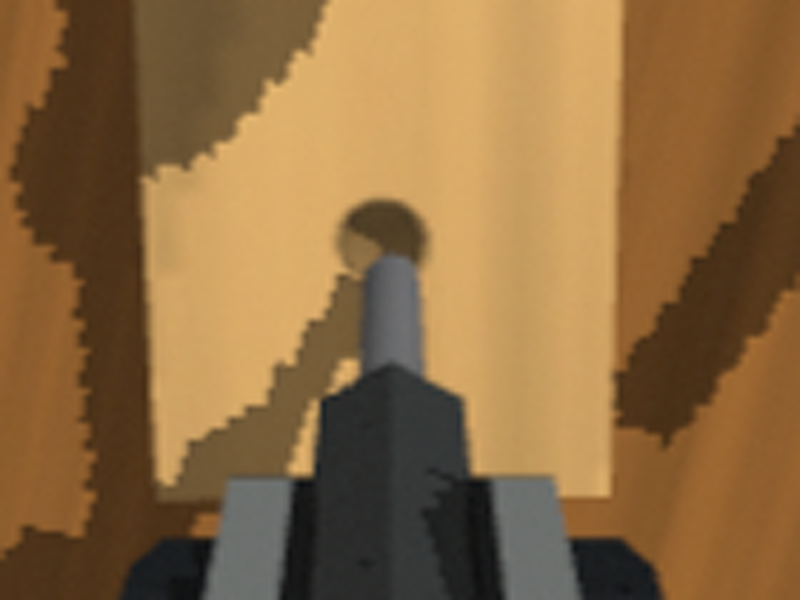

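The hole spans columns 335–430 with its upper rim at row 197, in crop pixels. The tip's edge is at (392,256). I work out the fine offset.

```bash
python3 - <<'E'
from h import *
np.set_printoptions(precision=4,suppress=True)
s=env.get_state();p=s["tcp_pos"];q=s["orientation"];print(p)
W=wT(p,q);Rm=R.from_quat(np.roll(q,-1)).as_matrix();k=40/7
def f(c,r,z): return Rm.T@(plane(ray("wrist",(215+(c+.5)/k-.5,170+(r+.5)/k-.5),W),z)-p)
print("hole L,R",f(335,240,.062),f(430,240,.062),"top",f(383,197,.062))
tz=p[2]-.0965
print("tip",f(392,256,tz),f(362,270,tz),f(422,270,tz))
E
```

```text
[ 0.5369 -0.3443  0.1712]
hole L,R [ 0.0025 -0.0072  0.1092] [0.0025 0.0049 0.1092] top [ 0.0082 -0.0011  0.1092]
tip [0.0043 0.0001 0.0965] [ 0.0025 -0.0035  0.0965] [0.0025 0.0037 0.0965]
```

```bash
python3 -m pendant '[[-1,0.0008,-0.0012,0,0],[-1,0,0,0,0],[-1,0,0,0.004,0],[-1,0,0,0.004,0],[-1,0,0,0.004,0],[-1,0,0,0.002,0],[-1,0,0,0.002,0],[-1,0,0,0,0]]'
```

```text
clock: 20.98
tcp_pos: [0.5347, -0.3435, 0.1534]
orientation: [-0.0, 0.621, 0.784, 0.0]
wrist_force: [0.2, 0.2, -0.7]
finger_gap: 0.0124
grip_force: 107.4
```

```bash
python3 -m pendant '[[-1,0,0.0005,0.005,0],[-1,0,0,0.006,0],[-1,0,0,0.008,0],[-1,0,0,0.008,0],[-1,0,0,0.007,0],[-1,0,0,0.004,0],[-1,0,0,0.002,0],[-1,0,0,0,0]]'
```

```text
clock: 21.98
tcp_pos: [0.5353, -0.3434, 0.1135]
orientation: [0.0, 0.621, 0.784, 0.0]
wrist_force: [-0.6, 0.2, -0.7]
finger_gap: 0.0122
grip_force: 107.4
```

```bash
python3 -m pendant '[[-1,0,0,0.001,0],[-1,0,0,0.001,0],[-1,0,0,0.001,0],[-1,0,0,0.0007,0],[-1,0,0,0.0005,0],[-1,0,0,0,0]]'
```

```text
clock: 22.72
tcp_pos: [0.5352, -0.3434, 0.1093]
orientation: [-0.0, 0.621, 0.784, 0.0]
wrist_force: [-0.1, 0.9, 0.2]
finger_gap: 0.0125
grip_force: 107.4
```

```bash
python3 -m pendant '[[-1,0,0,0.0005,0],[-1,0,0,0.0005,0],[-1,0,0,0,0]]'
```

```text
clock: 23.1
tcp_pos: [0.5353, -0.3435, 0.1088]
orientation: [0.0, 0.621, 0.784, 0.0]
wrist_force: [-0.3, 0.0, 1.4]
finger_gap: 0.0124
grip_force: 107.5
```

Seated: contact is starting at the original height. I release and rise.

```bash
python3 -m pendant '[[-0.6,0,0,0,0],[-0.3,0,0,0,0],[0,0,0,0,0],[0,0,0,0,0],[0,0,0,0,0],[0,0,0,0,0]]' 20
python3 -m pendant '[[0,0,0,-0.01,0],[0,0,0,-0.03,0],[0,0,0,-0.05,0],[0,0,0,-0.05,0],[0,0,0,0,0],[0,0,0,0,0]]'
python3 - <<'E'
from h import *
im=env.read_camera("wrist");im2=env.read_camera("side")
a=cv2.resize(im[:,:,::-1][150:350,180:400],(400,364));b=cv2.resize(im2[:,:,::-1][150:350,190:390],(364,364))
cv2.imwrite("pics/end.png",np.hstack([a,b]))
E
```

```text
clock: 23.85
tcp_pos: [0.5352, -0.3434, 0.1083]
orientation: [-0.0, 0.621, 0.784, 0.0]
wrist_force: [0.3, 0.2, -0.0]
finger_gap: 0.0428
grip_force: 0.0
clock: 24.6
tcp_pos: [0.5352, -0.3434, 0.2487]
orientation: [0.0, 0.621, 0.784, 0.0]
wrist_force: [0.4, 0.7, -0.7]
finger_gap: 0.0426
grip_force: 0.0
```

View pics/end.png

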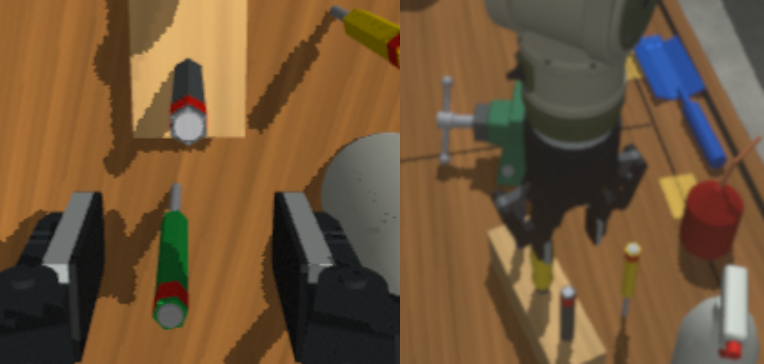

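The punch stands upright and fully down in its hole (left panel, top end at (188,125); right panel (568,292)). The gripper is clear and the other things are in place.

```bash
python3 -c "
from workcell import env
print(env.hand_in())"
```

```text
the job is handed in; nothing more can be done
None
```

The pin was driven down to its hard stop (about 36 mm by arm height and force), with wrist readings of at most about 18 N; the punch is back upright and fully down in its own hole, and the job was handed in at about 25 s with no verdict returned.

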